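# Wedge the press-fit cover of a water filter evenly out of its seat

## Robot

A 6-joint arm with a two-finger parallel gripper is mounted at the origin on a cart in front of the work surface, level with it; the furniture and walls round the work are solid. World frame = base frame: x ahead of the robot, y to its left, z up, the work surface at z = 0. Lengths are in m, angles in rad, forces in N, time in s.
With the tool pointing down it reaches from about 0.3 to 0.85 m from the base axis. Payload 4.2 kg.
Tool frame: the origin (TCP) lies between the finger pads; the fingertips stand 14 mm ahead of it and the grasp point (between the pads) lies 5 mm behind it; z points along the fingers, y is the line along which they close (so a half turn about z gives the same grasp; the last joint's range is limited). The gripper opens to 91 mm and grips with 3 to 60 N. Pads are 32 mm wide; open, the fingers measure 118 mm over their backs; the gripper's body (76 mm by 178 mm) begins 60 mm behind the grasp point.
Start: joints at [1.242, 0.32, 1.565, -0, 1.257, -0.02], TCP at [0.175, 0.548, 0.228] pointing down, gripper open.
Joint ranges: [-3.11, 3.11], [-0.84, 2.01], [0.21, 2.61], [-1.34, 4.49], [0.05, 2.63], [-2.56, 2.56]. Speed limits (rad/s): [2.57, 2.57, 3.14, 3.14, 3.14, 3.14].

## Interface

Orientations are given as a unit quaternion [x, y, z, w].
In Python, from plant import bot gives the robot as it stands. Calls block until the motion is done:
- bot.move_ptp(position, orientation): joint-space move of the TCP to a pose.
- bot.line_to(position, v=0.15, rotation=None, guard=None): straight line of the TCP; rotation=None keeps the orientation; v is the mean speed in m/s. With guard (N) it stops when the force on the tool has changed by that much, and returns True; else False.
- bot.set_joints(angles): joint-space move.
- bot.grip(opening): finger opening in m; the grip force is fixed at half the most; returns when the fingers have stopped.
- bot.hold(seconds).
- bot.ik(position, orientation): joint angles nearest the present ones, or None.
- bot.capture(name): name is "scene" or "side" or "wrist"; returns a dict with "img" (480x640x3 uint8, blue, green, red), "fx", "fy", "cx", "cy" (pixels), "k1" (the pictures are not rectified: a ray, as slopes to the right and down, at radius r is drawn at 1 + k1 r^2 times it, then the intrinsics apply), "xyz" and "orientation" of the camera in the world; the wrist camera has in their place "tool_from_camera" (4x4, takes a point from camera to tool coordinates, whose origin is the TCP and whose axes are the flange's). Camera axes: x right, y down, z forward; pixel columns grow to the right and rows downward; lengths in m; the calibration is good to about 2 mm. A picture is of the moment at which its call begins: read the wrist's pose just before it. There is no depth.
A pose or a line that the arm cannot do raises bot.IKError and nothing moves.
- bot.finish_job(): hands the job in; it is judged then, once.
Readings, each from a call of its own:
- bot.get_clock(): time.
- bot.get_qpos(): joint angles.
- bot.get_qd(): joint speeds.
- bot.get_joint_efforts(): joint torques, N m.
- bot.get_tcp_pos(): TCP position.
- bot.get_orientation(): TCP orientation.
- bot.get_wrist_force(): force on the tool from outside, world axes, zero at the start.
- bot.get_wrist_torque(): the same for the moment, N m.
- bot.get_grip_width(): finger opening in m.
- bot.get_gripper_force(): force on a finger pad.
Only numpy, scipy, OpenCV 4.12 (cv2) and the standard library are available. Lean on these libraries where they do the work, as an engineer would, in place of code of your own. Each camera call takes 0.05 s, during which the arm holds its last target. There are 200 camera calls.

## Task

Take the orange double-ended wedge from its cork coaster and work it into the seam under the blue press-fit cover of the filter housing, from the left side and the right side in turn, until both sides stand about 9 mm out of their seat (7 to 11 mm will do). Never let one side get more than 5 mm higher than the other, go gently (24 N is the most the housing may feel), and touch the housing and cover with the wedge only. Then stand the wedge back upright on the coaster, leaving everything else on the table where it is.

Things in the scene. Friction and masses are not known exactly. Their poses are not given: they have to be found in the camera images.
- filter_housing: White filter housing, blue cover; fixed. Origin: centre of its underside, on the table; x to its back (hose stubs front and back, to 73 mm), y to its left. White part 160 (y) x 108 mm (x), flat top at a height set by screw feet: 42 to 60 mm, NOT in this pose, to be felt or seen. Cover centred, 120 (y) x 100 mm (x), its top 24 mm over that flat top: a bare ledge 20 mm wide remains left and right.
- seam_left (a point): Point on the TABLE plane straight below the middle of the cover's left (+y) side face; axes as the housing's. The seam mouth is above it, at ledge height. Seated, the cover's underside is 2 mm over the ledge; a step in its edge, 3 mm deep and high, makes the mouth 5 mm high. The ledge runs on flat under the cover for 43 mm inward, to a boss. The wedge enters along the housing's y.
- seam_right (a point): The same below the cover's right (-y) side face; mouth and depth are the same. A side of the cover rises only when pried up with about 4 N (some 3 to 6 N of push on the wedge), stays where it is left, and comes up with the wedge's thickness. The cover is captive. The load on the housing adds both seam faces (some 15 N in a slow pry at 15 mm/s); touch the ledge at 10 mm/s or less.
- cover_left (a joint): How far the cover's left (+y) edge is out of its seat, as an angle: rise = 120 mm x angle (0.075 rad = 9 mm), 0 seated, stop at 0.1 rad = 12 mm. Independent of the right edge. Starts anywhere from 0 to 2 mm.
- cover_right (a joint): The same for the cover's right (-y) edge.
- wedge_center (a point): Centre of the orange double-ended wedge, 37.5 mm over its flat underside; z up, y along the blade. On the blade's middle stands a grip post, 18 mm (x) by 28 mm (y), its top 75 mm over the underside: grasp it across the 18 mm, at 40 mm or more over the underside. About 0.18 kg. The +y end can enter the seam from the right and the -y end from the left, without a half turn.
- wedge: The same tool; origin at the centre of its underside. Blade 120 mm long (y), 26 mm wide (x), flat below, smooth (friction about 0.15). Each end slopes on top from 1.5 mm at the tip to 14 mm thick over 40 mm; the middle 40 mm is 14 mm thick. A side pried from its seat is at about 9 mm with the tip some 36 mm inside the cover's side face.
- coaster: Round cork coaster, 92 mm across, 4 mm thick, fixed to the table; origin at the centre of its underside. The wedge stands on it at the start and must stand on it at the end.
- sake_cup_red: Bystander: small red-brown ceramic cup, 52 mm wide, 42 mm high, near the back of the table; origin at its underside.
- sake_cup_blue: Bystander: small blue-grey ceramic cup, 54 mm wide, 46 mm high, near the back; origin at its underside.
- salt: Bystander: salt shaker, 44 mm wide, 90 mm high, near the back; origin at its underside.
- tin: Bystander: green tea tin, 68 mm wide, 105 mm high, back right; origin at its underside.
- candle: Bystander: tea light in a metal cup, 38 mm wide, 15 mm high, near the back; origin at its underside.
Things that resemble listed ones, but are neither listed nor needed, are in the scene too. Leave any purple or turquoise look-alike of the coaster alone.

How it is judged:
On the way, in this order (a step that is already met when the one before it is completed fails the run):
1. one side of the cover has been pried up at least 3 mm (value of joint any of cover_left, cover_right above 0.025 rad), for 0.1 s.
2. both sides have been pried up at least 3 mm (value of joint each of cover_left, cover_right above 0.025 rad), for 0.1 s.
At the end, for the whole second after the job is handed in: Left and right edges of the cover each stand 7 to 11 mm out of their seat; the wedge stands upright (within 0.12 rad) and at rest on the coaster, its centre within 35 mm of the coaster's centre (value of joint cover_left between 0.0583 and 0.0917 rad and value of joint cover_right between 0.0583 and 0.0917 rad and horizontal distance between wedge_center and coaster below 0.035 m and height (world z) of wedge_center between 0.036 and 0.047 m and angle between wedge_center's own z axis and vertical below 0.12 rad); the robot touches nothing.
It fails at once if one side of the cover got more than 5 mm above the other (read in 1 mm steps, so 6 mm at the latest) ((value of joint cover_left above 0.05 rad and value of joint cover_right below 0.0083 rad) or (value of joint cover_left above 0.0583 rad and value of joint cover_right below 0.0167 rad) or (value of joint cover_left above 0.0667 rad and value of joint cover_right below 0.025 rad) or (value of joint cover_left above 0.075 rad and value of joint cover_right below 0.0333 rad) or (value of joint cover_left above 0.0833 rad and value of joint cover_right below 0.0417 rad) or (value of joint cover_left above 0.0917 rad and value of joint cover_right below 0.05 rad) or (value of joint cover_right above 0.05 rad and value of joint cover_left below 0.0083 rad) or (value of joint cover_right above 0.0583 rad and value of joint cover_left below 0.0167 rad) or (value of joint cover_right above 0.0667 rad and value of joint cover_left below 0.025 rad) or (value of joint cover_right above 0.075 rad and value of joint cover_left below 0.0333 rad) or (value of joint cover_right above 0.0833 rad and value of joint cover_left below 0.0417 rad) or (value of joint cover_right above 0.0917 rad and value of joint cover_left below 0.05 rad)).
It fails at once if the wedge loaded the housing or cover with more than 24 N (contact force between filter_housing and wedge above 24 N).
It fails at once if fingers or arm touched the housing or cover (contact force between any of the fingers, the arm and filter_housing above 2 N).
It fails at once if a bystander was moved more than 20 mm (distance of any of sake_cup_red, sake_cup_blue, salt, tin, candle from where it was at the start of the episode above 0.02 m).
It also fails if it takes over 72 s, if anything falls off the work surface, if the arm or the gripper's body presses on something with over 40 N, if the wrist force passes 120 N, or if a joint passes its speed limit or range.

## Working session

There is one attempt and no reset: what is moved stays moved. The work goes in short steps, each a Python script; the robot and the scene stay as the last script left them, time stands still between calls to the robot, and variables do not carry over. Pictures are saved under pics/ and viewed, at most 10 in all, crops included, and the job is handed in when it is done.

```bash
ls; mkdir -p pics
python3 - <<'E'
from plant import bot
import cv2,numpy as np
for n in ("scene","side"):
    c=bot.capture(n); cv2.imwrite(f"pics/{n}0.png",c["img"]); np.save(f"{n}0.npy",c,allow_pickle=True)
    print({k:v for k,v in c.items() if k!="img"})
print(bot.get_clock(),bot.get_orientation())
E
```

```text
pics
{'fx': 542.051190394516, 'fy': 542.051190394516, 'cx': 318.8350763236301, 'cy': 240.75047903760384, 'k1': -0.054182460647844766, 'xyz': array([-0.2507146 , -0.35521662,  0.76087598]), 'orientation': array([ 0.79868735, -0.3659464 ,  0.19899535, -0.43426099])}
{'fx': 484.0203999965608, 'fy': 484.0203999965608, 'cx': 311.34847843397665, 'cy': 244.45549477384935, 'k1': -0.09440366384029014, 'xyz': array([ 0.0439278 , -0.75347093,  0.93475638]), 'orientation': array([ 0.87154476, -0.19512338,  0.09774256, -0.43907061])}
0.1 [ 1.53779020e-01  9.88104956e-01 -7.69939764e-04 -1.29223303e-04]
```

View pics/scene0.png

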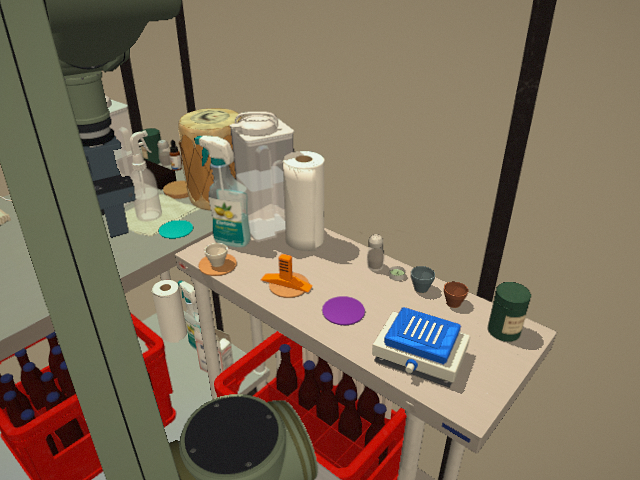

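View pics/side0.png

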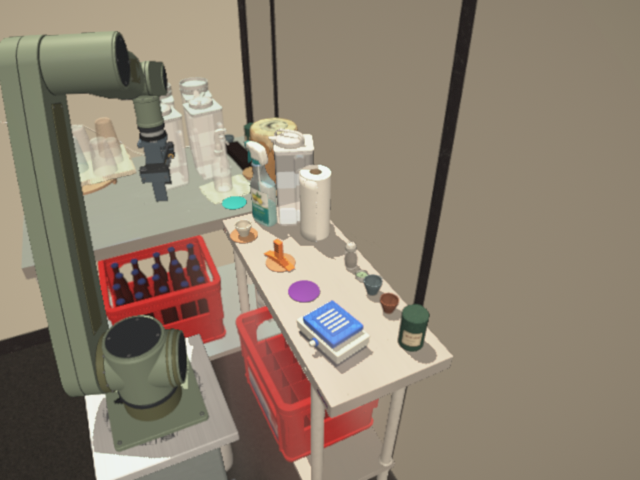

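The scene view shows the orange wedge at (288,275), standing on the cork coaster at (289,286). The housing with its blue cover is at (421,340). There are three coaster look-alikes: an orange-tan disc with a cup on it at (217,264), a purple one at (344,310) and a turquoise one at (176,229). The coaster I want is the one under the wedge, and I'll confirm it in a close wrist picture.

```bash
cat > h.py <<'E'
from plant import bot
import cv2,numpy as np
from scipy.spatial.transform import Rotation as R
def cap(n):
    p=np.array(bot.get_tcp_pos());q=R.from_quat(bot.get_orientation())
    c=bot.capture(n)
    if n=="wrist":
        T=np.array(c["tool_from_camera"]);c["o"]=p+q.apply(T[:3,3]);c["R"]=q.as_matrix()@T[:3,:3]
    else: c["o"]=np.array(c["xyz"]);c["R"]=R.from_quat(c["orientation"]).as_matrix()
    return c
def K(c): return np.array([[c["fx"],0,c["cx"]],[0,c["fy"],c["cy"]],[0,0,1.]])
def rays(c,px):
    u=cv2.undistortPoints(np.array(px,float).reshape(-1,1,2),K(c),np.array([c["k1"],0,0,0.]))[:,0]
    d=np.c_[u,np.ones(len(u))]@c["R"].T
    return d
def plane(c,px,z):
    d=rays(c,px);return c["o"]+d*((z-c["o"][2])/d[:,2])[:,None]
def tri(c1,p1,c2,p2):
    d1=rays(c1,[p1])[0];d2=rays(c2,[p2])[0]
    s=np.linalg.lstsq(np.c_[d1,-d2],c2["o"]-c1["o"],rcond=None)[0]
    a=c1["o"]+s[0]*d1;b=c2["o"]+s[1]*d2
    return (a+b)/2,np.linalg.norm(a-b)
def proj(c,X):
    v=(np.atleast_2d(X)-c["o"])@c["R"];s=v[:,:2]/v[:,2:]
    s=s*(1+c["k1"]*(s**2).sum(1,keepdims=True));return s*c["fx"]+[c["cx"],c["cy"]]
def blob(m):
    n,l,s,cc=cv2.connectedComponentsWithStats(m.astype(np.uint8));i=1+np.argmax(s[1:,4]);return l==i,cc[i]
def hsv(c,h0,h1,s=120,v=60): return cv2.inRange(cv2.cvtColor(c["img"],cv2.COLOR_BGR2HSV),(h0,s,v),(h1,255,255))>0
def down(yaw): # tool z down, tool y axis at world angle yaw
    y=np.array([np.cos(yaw),np.sin(yaw),0]);z=np.array([0,0,-1.]);return R.from_matrix(np.c_[np.cross(y,z),y,z]).as_quat()
E
python3 - <<'E'
from h import *
a=cap("scene");b=cap("side")
f=lambda c:blob(hsv(c,105,125,150,80))
(ma,ca),(mb,cb)=f(a),f(b)
print("cover",ca,cb,tri(a,ca,b,cb))
q=cv2.boxPoints(cv2.minAreaRect(np.argwhere(ma)[:,::-1].astype(np.float32)));print(plane(a,q,.07))
print("wedge px",plane(a,[[289,288],[265,280],[310,288],[286,256]],0.01),plane(b,[[281,263],[265,253],[293,268]],.01))
print(plane(a,[[217,265],[344,310]],0))
print("scene objs",plane(a,[[375,267],[398,275],[422,288],[455,303],[508,330],[305,240]],0))
print(bot.get_tcp_pos(),R.from_quat(bot.get_orientation()).as_matrix())
w=cap("wrist");print({k:w[k] for k in("fx","cx","cy","k1","tool_from_camera")})
E
```

```text
cover [422.42048864 335.55079297] [311.         317.52054795] (array([ 0.37570955, -0.04332597,  0.13890017]), np.float64(0.011711820968413014))
[[ 0.3722611   0.02844919  0.07      ]
 [ 0.48322403  0.07489068  0.07      ]
 [ 0.51131601 -0.05377608  0.07      ]
 [ 0.40262719 -0.08739805  0.07      ]]
wedge px [[0.43563223 0.32498392 0.01      ]
 [0.42127658 0.38712074 0.01      ]
 [0.46646688 0.28926151 0.01      ]
 [0.52305637 0.41773552 0.01      ]] [[0.4504456  0.3296543  0.01      ]
 [0.42405913 0.3974989  0.01      ]
 [0.47400603 0.29193538 0.01      ]]
[[ 3.96351556e-01  5.27960277e-01  0.00000000e+00]
 [ 4.66243230e-01  1.91141875e-01 -1.11022302e-16]]
scene objs [[ 6.39272308e-01  2.33759572e-01  0.00000000e+00]
 [ 6.48392055e-01  1.73687128e-01  0.00000000e+00]
 [ 6.42531256e-01  1.04198546e-01  0.00000000e+00]
 [ 6.43842938e-01  2.02691785e-02 -1.11022302e-16]
 [ 6.37330769e-01 -1.07219979e-01  0.00000000e+00]
 [ 6.18344833e-01  4.41260530e-01  0.00000000e+00]]
[0.17465679 0.54752041 0.22746933] [[-9.52686005e-01  3.03955981e-01 -3.69765957e-04]
 [ 3.03956201e-01  9.52685511e-01 -9.72566947e-04]
 [ 5.66531289e-05 -1.03894358e-03 -9.99999459e-01]]
{'fx': 419.506165995103, 'cx': 318.7447752084957, 'cy': 238.28309922400572, 'k1': 0.010955555279402231, 'tool_from_camera': array([[ 6.28998765e-04, -9.64873797e-01, -2.62713077e-01,
         7.53567147e-02],
       [ 9.99999794e-01,  5.73374290e-04,  2.88393744e-04,
         5.30400215e-04],
       [-1.27630643e-04, -2.62713204e-01,  9.64873959e-01,
        -1.56674358e-01],
       [ 0.00000000e+00,  0.00000000e+00,  0.00000000e+00,
         1.00000000e+00]])}
```

```bash
python3 - <<'E'
from h import *
for p,y in (((.445,.335),.43),((.445,-.01),.25)):
    for k in (0,np.pi): print(bot.ik([*p,.2],down(y+k)))
E
python3 - <<'E'
from h import *
y=.43
q=bot.ik([.445,.335,.2],down(y))
if q is None or abs(q[5])>2.3: y-=np.pi
bot.move_ptp([.445,.335,.22],down(y)); 
w=cap("wrist");np.save("w1.npy",w,allow_pickle=True);cv2.imwrite("pics/w1.png",w["img"]);print(bot.get_clock(),y)
E
```

```text
[ 6.24648686e-01  3.10656468e-01  1.65084215e+00 -4.44089210e-16
  1.18009403e+00  1.94648686e-01]
None
[-4.83071777e-02  1.37120447e-01  1.88590290e+00 -4.44089210e-16
  1.11856930e+00 -2.98307178e-01]
None
1.6 0.43
```

View pics/w1.png

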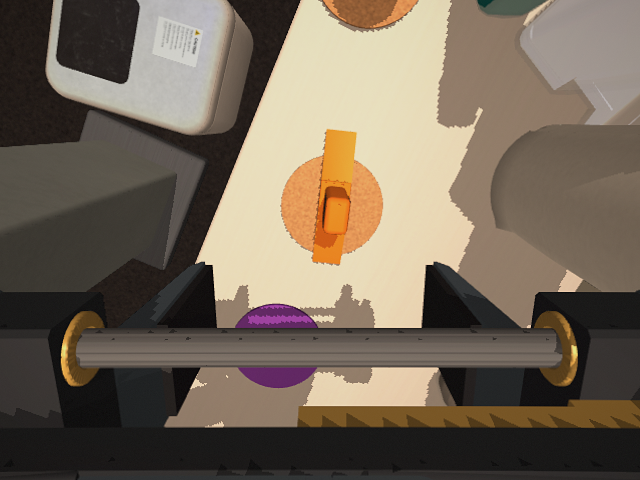

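This is the close view of the coaster. The tan, speckled cork disc at (332,203) carries the orange wedge, with the post top at (337,215) and the blade ends at (341,131) and (327,263). The purple disc at (277,345) and the disc with the cup, at (370,8), are the look-alikes.

```bash
python3 - <<'E'
from h import *
w=np.load("w1.npy",allow_pickle=True).item()
# wedge: saturated orange; coaster: paler
for s in (170,190,205,220): print(s,hsv(w,5,22,s,80)[110:280,260:400].sum())
I=cv2.cvtColor(w["img"],cv2.COLOR_BGR2HSV)
for p in((341,140),(340,200),(337,230),(327,258),(300,205),(365,210)): print(p,I[p[1],p[0]])
m=np.zeros((480,640),bool);m[100:290,260:410]=1
cm=hsv(w,3,25,80,60)&m
cnt=max(cv2.findContours(cm.astype(np.uint8),0,2)[0],key=cv2.contourArea)
P=plane(w,cnt[:,0],.004)[:,:2]
# robust circle fit radius .046
from scipy.optimize import least_squares
r=least_squares(lambda c:np.linalg.norm(P-c,axis=1)-.046,P.mean(0),loss='soft_l1',f_scale=.001);print("coaster",r.x)
# blade side edges in image
print("tips",plane(w,[[328,130],[356,132],[313,262],[340,265]],.0055))
E
python3 - <<'E'
from h import *
bot.move_ptp([.445,-.03,.25],down(.25))
w=cap("wrist");np.save("w2.npy",w,allow_pickle=True);cv2.imwrite("pics/w2.png",w["img"]);print(bot.get_clock(),proj(w,[[.445,-.01,.07]]))
E
```

```text
170 4008
190 3916
205 2838
220 1112
(341, 140) [ 18 198 233]
(340, 200) [ 14 219 233]
(337, 230) [ 16 217 233]
(327, 258) [ 15 221 233]
(300, 205) [ 14 153 233]
(365, 210) [ 14 155 231]
coaster [0.45268542 0.34386403]
tips [[0.42158136 0.40287261 0.0055    ]
 [0.44408778 0.41141391 0.0055    ]
 [0.45934174 0.28924132 0.0055    ]
 [0.48344595 0.29711734 0.0055    ]]
3.0167 [[325.18953735 196.4642891 ]]
```

View pics/w2.png

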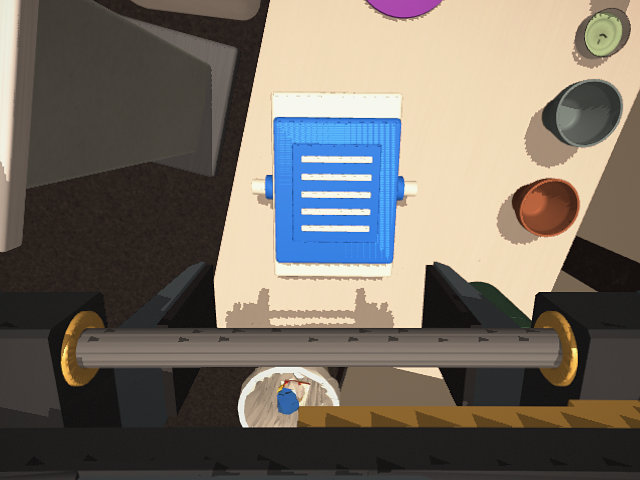

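```bash
cat > cov.py <<'E'
from h import *
from scipy.optimize import minimize_scalar
def cover(w):
    m=hsv(w,100,125,130,80);m[:, :230]=0;m[:,440:]=0;m[275:]=0
    m=cv2.morphologyEx(m.astype(np.uint8),cv2.MORPH_CLOSE,np.ones((15,15)));m=cv2.morphologyEx(m,cv2.MORPH_OPEN,np.ones((45,45)))
    c=max(cv2.findContours(m,0,1)[0],key=cv2.contourArea)[:,0]
    def rect(z): return cv2.minAreaRect((plane(w,c,z)[:,:2]*1000).astype(np.float32))
    f=lambda z:(lambda s:(max(s)-120)**2+(min(s)-100)**2)(rect(z)[1])
    z=minimize_scalar(f,bounds=(.05,.1),method="bounded").x
    print("z",z,[ (h,rect(h)) for h in (z,.066,.076,.086)]);return c
E
python3 - <<'E'
from cov import *
w=np.load("w2.npy",allow_pickle=True).item();cover(w)
bot.line_to([.445,-.09,.20]);w=cap("wrist");np.save("w3.npy",w,allow_pickle=True);cv2.imwrite("pics/w3.png",w["img"]);cover(w)
E
```

```text
z 0.06517578985727353 [(np.float64(0.06517578985727353), ((453.385498046875, -6.000091552734375), (101.6591567993164, 118.57946014404297), 14.383005142211914)), (0.066, ((453.319580078125, -5.880348205566406), (101.41381072998047, 118.29322814941406), 14.383030891418457)), (0.076, ((452.5201416015625, -4.427680969238281), (98.43681335449219, 114.82109069824219), 14.382865905761719)), (0.086, ((451.72039794921875, -2.9750289916992188), (95.46034240722656, 111.34835815429688), 14.383280754089355))]
z 0.06573581625927556 [(np.float64(0.06573581625927556), ((453.3497314453125, -5.6667022705078125), (101.63578796386719, 118.52217102050781), 14.26797866821289)), (0.066, ((453.3240966796875, -5.6765289306640625), (101.54484558105469, 118.41317749023438), 14.269538879394531)), (0.076, ((452.3909912109375, -6.061912536621094), (98.0528335571289, 114.34504699707031), 14.267359733581543)), (0.086, ((451.4563903808594, -6.446769714355469), (94.56271362304688, 110.27473449707031), 14.2675199508667))]
```

View pics/w3.png

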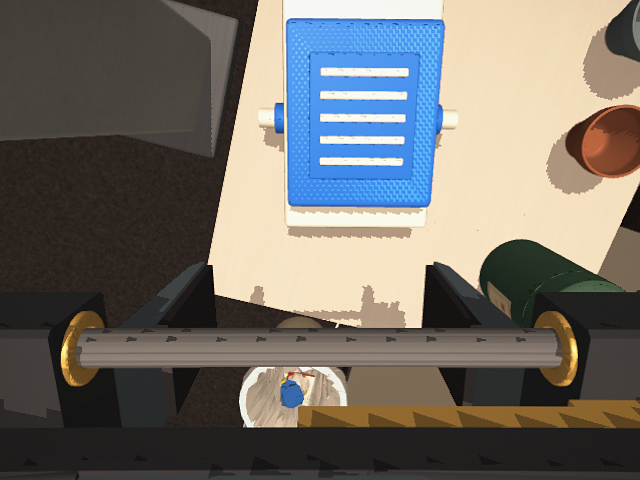

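The housing centre comes out at (0.4533, -0.0057) with yaw 0.25. The cover top is at z ≈ 0.066, so the ledge should be at about 0.042. The wedge centre is (0.452, 0.350) with yaw 0.33. Next I pick it up, carry it to the left side and feel for the ledge.

```bash
cat >> h.py <<'E'
C=np.array([.4533,-.0057]);U=np.array([-np.sin(.25),np.cos(.25)])
def at(side,d,z): return [*(C+side*(.120-d)*U),z]   # side +1 left, -1 right; d = tip depth inside cover face
E
python3 - <<'E'
from h import *
p=np.array([.452,.350])
w=np.load("w1.npy",allow_pickle=True).item();print("post top",plane(w,[[337,215]],.079))
bot.grip(.06)
bot.line_to([.445,-.05,.24],v=.3)
bot.move_ptp([*p,.15],down(.33))
bot.line_to([*p,.059],v=.1)
bot.grip(.008);print("grip",bot.get_grip_width(),bot.get_gripper_force(),bot.get_wrist_force())
bot.line_to([*p,.17],v=.15);print(bot.get_wrist_force(),bot.get_grip_width())
bot.move_ptp(at(1,-.008,.17),down(.25))
bot.line_to(at(1,-.008,.055+.052),v=.08)
bot.hold(.3);print(bot.get_wrist_force())
t=bot.line_to(at(1,-.008,.055+.034),v=.008,guard=2.)
print(t,bot.get_tcp_pos(),bot.get_wrist_force(),bot.get_clock())
z=bot.get_tcp_pos()[2];bot.line_to([*bot.get_tcp_pos()[:2],z+.0005],v=.005)
for n in("scene","side"):
    c=cap(n);np.save(n+"1.npy",c,allow_pickle=True)
    x,y=proj(c,[*C,.06])[0].astype(int)
    im=c["img"][max(0,y-75):y+75,x-100:x+100];cv2.imwrite(f"pics/{n}1.png",cv2.resize(im,None,fx=4,fy=4,interpolation=2))
E
```

```text
post top [[0.45100158 0.35187589 0.079     ]]
grip 0.017993699399131115 29.999872148036957 [-0.49208031 -0.62306058  0.83044878]
[ 0.64171639  0.86303147 -2.73210996] 0.017922750807360506
[-0.14022441  0.84613122 -1.70521382]
True [0.42165296 0.11835945 0.10146137] [-0.12985158  0.27477431  4.61385122] 12.0583
```

View pics/scene1.png

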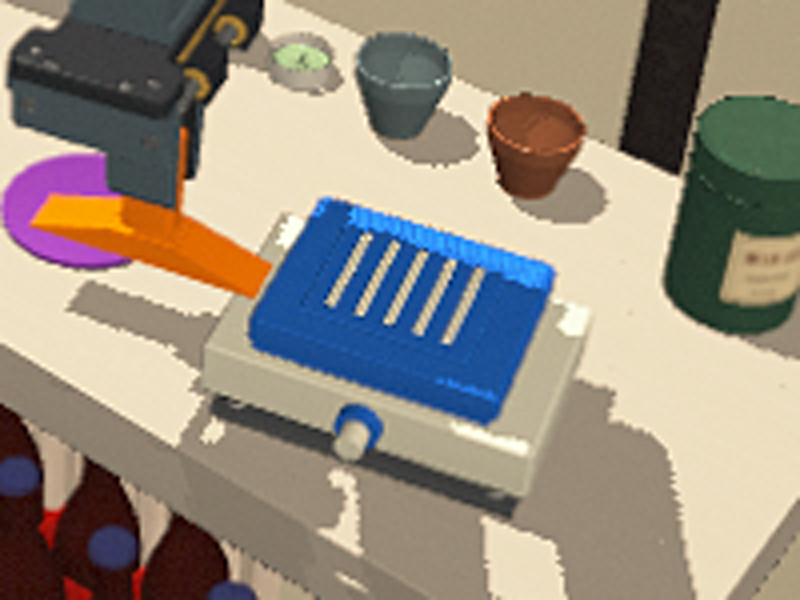

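The scene crop shows the held wedge level, with its tip at (264,282), just beyond the cover's left edge and resting on the ledge. From that camera, an 8 mm gap would sit just behind the cover, so the picture fits. The ledge was felt at about 0.0465. Now I pry the left side.

```bash
cat >> h.py <<'E'
def pry(side,ds,z,v=.012,guard=9.):
    for d in ds:
        t=bot.line_to(at(side,d,z),v=v,guard=guard)
        f=np.array(bot.get_wrist_force());p=np.array(bot.get_tcp_pos())
        print(f"d {d*1e3:.0f} real {120-abs((p[:2]-C)@U)*1e3:.1f} z {p[2]:.4f} Fu {f[:2]@U:.2f} Fz {f[2]:.2f} {t}")
        if t: return True
E
python3 - <<'E'
from h import *
z=.1014+.0005
print(bot.get_tcp_pos(),bot.get_wrist_force())
if not pry(1,[.002*i for i in range(-2,8)]+[.018,.022],z): print("done")
print(bot.get_clock(),bot.get_grip_width())
E
```

```text
[0.42130201 0.11826718 0.10162286] [ 0.13691008 -0.54184995 -2.02796376]
d -4 real -3.9 z 0.1019 Fu 0.12 Fz -2.13 False
d -2 real -1.9 z 0.1019 Fu 0.49 Fz -2.01 False
d 0 real 0.1 z 0.1019 Fu 0.23 Fz -2.86 False
d 2 real 2.0 z 0.1019 Fu 0.00 Fz -2.48 False
d 4 real 4.1 z 0.1019 Fu 0.36 Fz -2.50 False
d 6 real 6.1 z 0.1019 Fu -0.38 Fz -1.71 False
d 8 real 7.9 z 0.1017 Fu 0.49 Fz -4.09 False
d 10 real 9.7 z 0.1017 Fu 2.22 Fz -6.00 False
d 12 real 12.1 z 0.1017 Fu 2.63 Fz -5.38 False
d 14 real 14.2 z 0.1018 Fu 2.74 Fz -6.85 False
d 18 real 18.2 z 0.1019 Fu 1.79 Fz -7.72 False
d 22 real 22.2 z 0.1019 Fu 0.96 Fz -6.47 False
done
16.9167 0.017958291037364862
```

The left side started to move at d ≈ 8 mm and is now raised about 5 mm. Next is the right side, with a fresh feel of the ledge.

Run:
```python
from h import *
z=.1019
bot.line_to(at(1,-.012,z),v=.03)
bot.line_to(at(1,-.012,.17),v=.1)
o=down(.25)
bot.line_to(at(-1,-.008,.17),v=.15)
bot.line_to(at(-1,-.008,.110),v=.08);bot.hold(.3);print(bot.get_wrist_force(),bot.get_orientation(),o)
t=bot.line_to(at(-1,-.008,.094),v=.008,guard=2.)
zt=bot.get_tcp_pos()[2];print(t,zt,bot.get_wrist_force(),bot.get_clock())
if t and abs(zt-.1014)<.002:
    z=zt+.0005;bot.line_to(at(-1,-.008,z),v=.005)
    pry(-1,[-.002,.002,.004,.006,.008,.010,.012,.016,.020,.024,.028,.032],z)
print(bot.get_clock())
```

```text
[ 0.41589105  0.27621657 -1.64546472] [ 6.13450634e-01  7.89732659e-01 -7.23888221e-04 -3.49910482e-04] [0.61343135 0.78974805 0.         0.        ]
True 0.10151478727847484 [ 0.47271997 -1.3766679   4.33793557] 23.2417
d -2 real -2.0 z 0.1020 Fu 0.60 Fz -2.08 False
d 2 real 2.0 z 0.1021 Fu -0.04 Fz -1.87 False
d 4 real 4.1 z 0.1020 Fu 0.08 Fz -2.09 False
d 6 real 6.1 z 0.1019 Fu -0.07 Fz -3.11 False
d 8 real 7.7 z 0.1017 Fu -2.36 Fz -6.40 False
d 10 real 10.1 z 0.1019 Fu -2.64 Fz -5.79 False
d 12 real 12.2 z 0.1020 Fu -2.39 Fz -6.51 False
d 16 real 16.3 z 0.1020 Fu -2.23 Fz -6.46 False
d 20 real 20.2 z 0.1020 Fu -1.84 Fz -5.84 False
d 24 real 24.2 z 0.1020 Fu -0.89 Fz -5.64 False
d 28 real 28.2 z 0.1020 Fu -2.07 Fz -5.50 False
d 32 real 32.2 z 0.1020 Fu -2.00 Fz -5.90 False
28.8667
```

The right side is now at about 8 mm. Back to the left side, to d = 35 mm.

Run:
```python
from h import *
z=.1020
bot.line_to(at(-1,-.012,z),v=.03)
bot.line_to(at(-1,-.012,.17),v=.1)
bot.line_to(at(1,-.008,.17),v=.15)
bot.line_to(at(1,-.008,.110),v=.08);bot.hold(.3)
t=bot.line_to(at(1,-.008,.094),v=.008,guard=2.)
zt=bot.get_tcp_pos()[2];print(t,zt,bot.get_clock())
if t and abs(zt-.1014)<.002:
    z=zt+.0005;bot.line_to(at(1,-.008,z),v=.005)
    if not pry(1,[0,.008,.014,.018,.020,.022,.024,.028,.032,.035],z):
        bot.line_to(at(1,-.012,z),v=.03);bot.line_to(at(1,-.012,.17),v=.1)
        bot.line_to([.42,.2,.2],v=.2)
        for n in("scene","side"):
            c=cap(n);np.save(n+"2.npy",c,allow_pickle=True)
            x,y=proj(c,[*C,.06])[0].astype(int);im=c["img"][y-50:y+50,x-66:x+66]
            cv2.imwrite(f"pics/{n}2.png",cv2.resize(im,None,fx=6,fy=6,interpolation=2))
print(bot.get_clock())
```

```text
True 0.10152691322679705 35.525
d 0 real 0.0 z 0.1020 Fu -0.01 Fz -1.33 False
d 8 real 8.0 z 0.1020 Fu 0.23 Fz -2.64 False
d 14 real 14.0 z 0.1020 Fu -0.26 Fz -1.38 False
d 18 real 18.1 z 0.1020 Fu 0.41 Fz -2.16 False
d 20 real 20.1 z 0.1020 Fu 0.21 Fz -1.80 False
d 22 real 22.0 z 0.1019 Fu 0.26 Fz -2.77 False
d 24 real 23.7 z 0.1018 Fu 2.09 Fz -5.44 False
d 28 real 28.2 z 0.1019 Fu 1.88 Fz -5.78 False
d 32 real 32.2 z 0.1021 Fu 2.23 Fz -6.18 False
d 35 real 35.2 z 0.1021 Fu 1.73 Fz -6.50 False
44.2833
```

View pics/scene2.png

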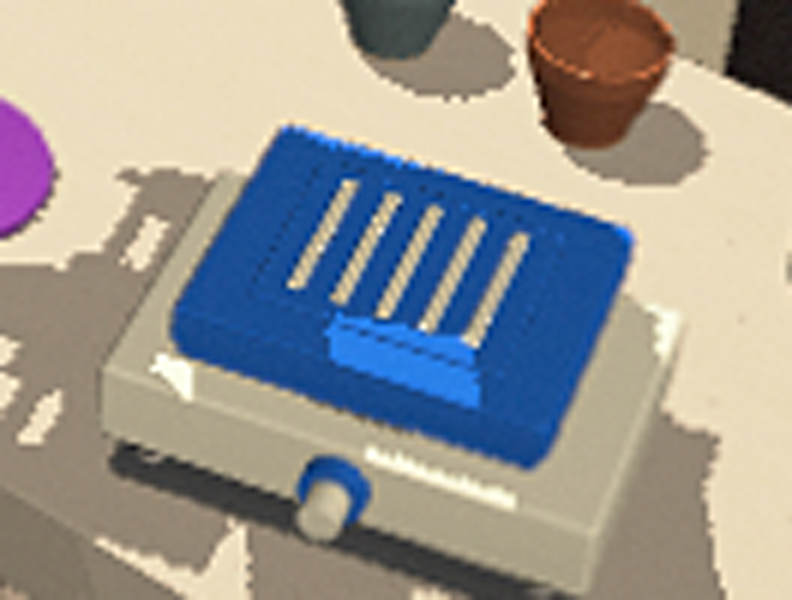

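The crop shows the cover sitting clearly higher and level over the ledge, with all four top corners raised: (290,128), (632,228), (175,325), (535,445). The pry force began at 6 to 8 mm depth on each side. That puts both rises inside the 7–11 mm band, so I return the wedge.

Run:
```python
from h import *
p=[.4527,.345]
bot.move_ptp([*p,.15],down(.33))
bot.line_to([*p,.066],v=.1);bot.hold(.2)
t=bot.line_to([*p,.0575],v=.01,guard=2.);print(t,bot.get_tcp_pos())
bot.grip(.05);bot.hold(.2)
bot.line_to([*p,.22],v=.15)
w=cap("wrist");cv2.imwrite("pics/w4.png",cv2.resize(w["img"][60:280,180:480],None,fx=2.5,fy=2.5));print(bot.get_clock(),bot.get_wrist_force())
c=cap("scene")
a=np.load("scene0.npy",allow_pickle=True).item();a["o"],a["R"]=c["o"],c["R"]
for i in(a,c):
    m,cc=blob(hsv(i,100,125,130,60));ys,xs=np.nonzero(m);print(cc,xs.min(),xs.max(),ys.min(),ys.max())
print(proj(c,[[*C,.07],[*C,.08]]))
```

```text
True [0.45271374 0.34496935 0.05901938]
48.9583 [0.49923797 0.00535781 0.20245394]
[422.28899083 335.46038365] 385 460 308 363
[422.96308586 332.3853173 ] 385 460 304 360
[[422.62259951 329.08616657]
 [423.19308198 325.07871453]]
```

View pics/w4.png

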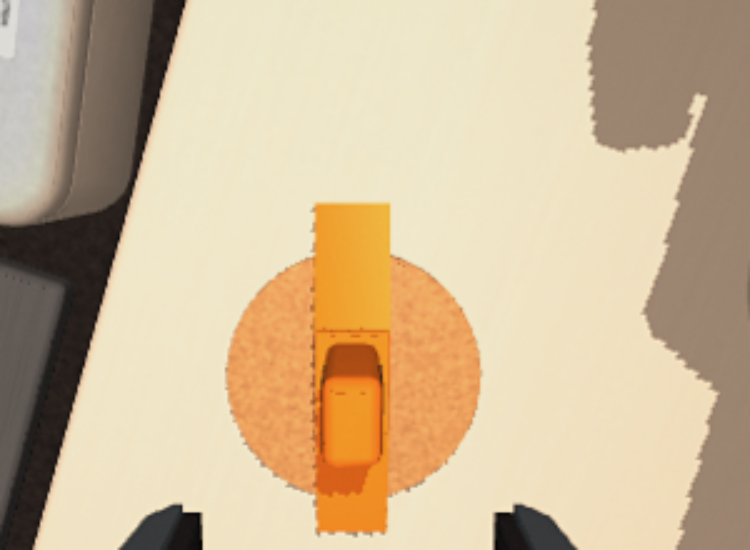

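The wedge stands upright and centred on the cork coaster: coaster at (353,375), wedge at (352,368), fingers clear. In the scene view the cover rose by 3–4 px at 0.4 px/mm, about 8–9 mm, which agrees with the pry depths.

```bash
python3 -c "
from plant import bot
print(bot.finish_job(),bot.get_clock())"
```

```text
the job is handed in; nothing more can be done
the job is handed in; nothing more can be done
```

Job handed in at about 50 s with no verdict shown: by pry depth and pictures, the left and right sides of the cover stand roughly 9 mm and 8 mm out, and the wedge is back upright on its cork coaster.

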